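Flip the dovetail plate over the step of the eyepiece stand

TASK

Turn the flat black dovetail adapter plate over using only pushes of the fingertips: push its overhanging near edge until the plate is up against the step of the wooden stand, then keep pushing that edge forward and up so that it tips up on the step and flips over, to lie flat on the cork bed beyond with its bolt recesses up. Never grip the plate or lift it clear of the stand, leave the eyepieces and everything else where they are, and move the robot clear at the end.

Things in the scene. Friction and masses are not known exactly. Their poses are not given: they have to be found in the camera images.
- stand: fixed mahogany stand. Origin at table height under the middle of the step; x across the step, away from the robot; y along the step; z up. Beside ledge and bed (|y| 80 to 144 mm, x -33 to 137) are wings 64 mm high with three round holes each, holding eyepieces. A rail 80 mm high closes the back (x 125 to 137). In front of x = -60 mm there is only the table
- ledge_front (a point): middle of the top front edge of the stand's ledge (stand frame x -60, z 50 mm). The ledge, on which the plate starts, runs from here to the step at x 0, y from -80 to 80 mm, 50 mm above the table
- step (a point): middle of the top edge of the step (stand frame x 0, z 64 mm): an upright wall 14 mm high above the ledge, facing the robot, against which the plate is pushed and over which it turns. Behind it, level with its top, is the cork bed: x 0 to 125, y -80 to 80 mm
- plate: loose flat black adapter plate, 84 (x) x 100 (y) x 10 mm, 0.15 to 0.29 kg, friction about 1. Origin: centre of the face that starts underneath (four bolt recesses and a slot; the other face is plain); z points up at the start, down once turned over. It lies on the ledge, 6 to 12 mm short of the step, square to it within 4 degrees; its near edge overhangs the ledge by 30 to 36 mm
- plate_far (a point): middle of the plate's far lower edge (42 mm along the plate's x from its origin): the edge that goes against the step and on which it turns
- huygens_mid (a point): brass Huygens eyepiece (Ø42 mm, 76 mm tall) standing in a hole of the stand; point on its axis 45 mm above its foot; a bystander
- widefield_mid (a point): white plastic wide-field eyepiece (Ø54 mm, 88 mm tall) standing in a hole of the stand, its top 122 mm above the table; point on its axis 45 mm above its foot; a bystander
- barlow_mid (a point): black Barlow lens (Ø36 mm, 92 mm tall) standing in a hole of the stand, its top 126 mm above the table; point on its axis 45 mm above its foot; a bystander
- finder: blue enamel finder scope, 220 mm long, 72 mm high, lying along its x axis on the table in a steel bracket; origin under its middle; a bystander
- bar: black steel dovetail bar, 230 x 44 x 15 mm, lying on the table along its x axis; origin under its middle; a bystander
- dustcap: black round dust cap, Ø58 x 16 mm, on the table; origin under its middle; a bystander
- driver: screwdriver, about 160 mm long, lying on the table; a bystander
There are look-alikes about, which are no part of the job. Of the things shaped like the plate, the black one is meant.

How it is judged (in metres and radians):
On the way, in this order (a step that is already met when the one before it is completed fails the run):
1. the plate is pushed against the step: its far lower edge within 4 mm of it, the plate not yet tipped beyond 30 degrees (x of plate_far in the frame of stand above -0.004 m and z of plate_far in the frame of stand below 0.062 m and angle between plate's own z axis and vertical below 0.52 rad), for 0.05 s.
2. the plate is tipped up past 70 degrees with its far edge still down at the step (angle between plate's own z axis and vertical between 1.22 and 2.2 rad and x of plate_far in the frame of stand between -0.025 and 0.012 m and z of plate_far in the frame of stand below 0.075 m), for 0.05 s.
At the end, for the whole second after the job is handed in: The plate lies still and flat (within 6 degrees) upside down, bolt recesses up, on the cork bed: its centre 12 to 85 mm beyond the step and within 75 mm of the middle of the bed, the recess face 70 to 78 mm above the table (angle between plate's own z axis and vertical above 3.04 rad and x of plate in the frame of stand between 0.012 and 0.085 m and y of plate in the frame of stand between -0.075 and 0.075 m and z of plate in the frame of stand between 0.07 and 0.078 m and linear speed of plate below 0.01 m/s and angular speed of plate below 0.1 rad/s); the robot touches nothing.
It fails at once if the plate is lifted or carried: its far edge more than 20 mm above the ledge before it is upright, or more than 40 mm above the ledge after ((angle between plate's own z axis and vertical below 1.5 rad and z of plate_far in the frame of stand above 0.07 m) or z of plate_far in the frame of stand above 0.092 m).
It fails at once if the plate is knocked off the stand (z of plate in the frame of stand below 0.03 m).
It fails at once if a bystander is moved more than 15 mm (distance of any of huygens_mid, widefield_mid, barlow_mid, finder, bar, dustcap, driver from where it was at the start of the episode above 0.015 m).
It also fails if it takes over 48 s, if anything falls off the work surface, if the arm or the gripper's body presses on something with over 40 N, if the wrist force passes 120 N, or if a joint passes its speed limit or range.

ROBOT

A 6-joint arm with a two-finger parallel gripper is mounted at the origin on the work surface. World frame = base frame: x ahead of the robot, y to its left, z up, the work surface at z = 0. Lengths are in mm, angles in rad, forces in N, time in s.
With the tool pointing down it reaches from about 425 to 950 mm from the base axis. Payload 14.7 kg.
Tool frame: the origin (TCP) lies on the front face of the gripper's body, between the roots of the fingers; the fingertips stand 73 mm ahead of it and the grasp point (between the pads) lies 54 mm ahead of it; z points along the fingers, y is the direction in which the jaws open and shut (so a half turn about z gives the same grasp; the last joint's range is limited). The gripper opens to 85 mm and grips with 20 to 120 N. Pads are 22 mm wide; open, the fingers measure 114 mm over their backs; the gripper's body (76 mm by 85 mm) begins 54 mm behind the grasp point. The pads swing forward as they close: fully open they stand 13 mm farther back than shut.
Start: joints at [-1.323, 0.48, 1.596, -0, 1.065, -0.047], TCP at [188.873, -621.949, 303.897] pointing down, gripper open.
Joint ranges: [-2.75, 2.75], [-0.82, 2.05], [0.23, 2.67], [-1.56, 4.7], [0.09, 2.69], [-2.92, 2.92]. Speed limits (rad/s): [1.89, 1.89, 2.39, 3.01, 3.01, 3.01].

INTERFACE

Orientations are given as [roll, pitch, yaw] about the fixed x, y, z axes, in that order (R = Rz(yaw) Ry(pitch) Rx(roll)).
In Python, from rig import r gives the robot as it stands. The module is installed in compiled form; this text tells all that it offers.
- The arm moves only by the tool jog_arm, never from a script. Its argument "plan" is a list of rows, each an object with "claw": the closure in counts, from 0 (fully open) to 255 (shut); "linear": the shift along the tool's x, y, z in cm, a list of three; "twist": the turn, a rotation vector about the tool's x, y, z in rad, a list of three. A call has exactly 10 rows; each row shifts and turns the commanded pose from where the row before left it, along the tool's axes as they then stand; what a row does not reach is not made up. A row lasts 1/10 s, in which the tool goes at most 50 mm and 8.59 degrees, less where a joint would pass 70% of its speed; a pose out of reach is approached as far as the arm can. A call with a gripper value outside its range is refused whole. The fingers move at their own pace and stop on an object; "grip_force" is the grip in N (left out, the last holds). Time passes only in rows, so rows that do not move let the fingers close, or fill a call up. It gives the time, the measured TCP pose, the force and the opening at its end, in the units of the state.
- r.state(): the state, without advancing time (a new reading comes with each control period).
- r.read_camera(name): name is "scene" or "side" or "wrist"; returns a dict with "color" (400x640x3 uint8, blue, green, red), "z_map" (400x640 float32, mm along the optical axis (not along the pixel's ray), 0 where there is no reading), "camera_matrix" (3x3 intrinsics, pixels), "extrinsics" (4x4, takes a point from world to camera coordinates). Camera axes: x right, y up, looking along -z (the intrinsics and any distortion apply to the point x, -y, -z); pixel columns grow to the right and rows downward; lengths in mm; the calibration is good to about 2 mm. The wrist camera is an equidistant fisheye: a pixel r from the principal point sees the ray r / f radians off the axis. A picture is of the moment at which its call begins.
- r.hand_in(): hands the job in, once; it reports no verdict.
The state is a dict: "time_s": time; "joints": joint angles; "qd": joint speeds; "joint_torque": joint torques, N m; "tool_pos": TCP position; "orientation": TCP orientation; "wrist_force": force on the tool from outside, world axes, zero at the start; "ft_torque": the same for the moment, N m; "width": opening from 0.0 (shut) to 1.0 (fully open).
Only numpy, scipy, OpenCV 4.12 (cv2) and the standard library are available. Lean on these libraries where they do the work, as an engineer would, in place of code of your own. Each camera call takes 0.05 s, during which the arm holds its last target. There are 200 camera calls.

## Working session

There is one attempt and no reset: what is moved stays moved. The work goes in short steps, Python scripts to look and compute and a tool call to move; the robot and the scene stay as the last step left them, time stands still between calls to the robot, and variables do not carry over. Pictures are saved under pics/ and viewed, about 8 in all and at most 12, crops included, and the job is handed in when it is done.

Besides the shell and the picture viewer there is one more tool, called as a command line: name --argument value ..., lists and objects as JSON in quotes. jog_arm: Moves the arm, as the interface text tells. Its arguments: {"type":"object","properties":{"plan":{"type":"array"},"grip_force":{"type":"number"}},"required":["plan"]}

```bash
mkdir -p pics
cat > h.py <<'E'
import numpy as np, cv2
from rig import r
def cam(n):
    c=r.read_camera(n); return c
def pt(c,u,v,z=None):
    K=c["camera_matrix"];E=np.array(c["extrinsics"]);R=E[:3,:3];t=E[:3,3]
    d=np.array([(u-K[0][2])/K[0][0],-(v-K[1][2])/K[1][1],-1.0])
    o=-R.T@t; w=R.T@d
    if z is None:
        return o+w*c["z_map"][int(v),int(u)]
    return o+w*(z-o[2])/w[2]
E
python3 - <<'E'
from h import *
s=r.state();print({k:np.round(v,3) for k,v in s.items()})
for n in("scene","side"):
    c=cam(n);cv2.imwrite(f"pics/{n}0.png",c["color"]);print(n,c["camera_matrix"],np.round(c["extrinsics"],3),[k for k in c])
    np.savez(f"{n}0.npz",**c)
E
```

```text
{'time_s': np.float64(0.0), 'joints': array([-1.323,  0.481,  1.597,  0.   ,  1.065, -0.047]), 'qd': array([ 0.001,  0.   , -0.   ,  0.002,  0.001,  0.002]), 'joint_torque': array([ 9.0000e-03, -9.5063e+01, -4.3018e+01,  1.0000e-03,  1.2000e-02,
       -0.0000e+00]), 'tool_pos': array([ 188.786, -621.623,  303.271]), 'orientation': array([-3.14 , -0.   ,  0.295]), 'wrist_force': array([-0.495, -0.281, -0.993]), 'ft_torque': array([ 0.033,  0.003, -0.064]), 'width': np.float64(0.997)}
scene [[426.76523617   0.         318.83644543]
 [  0.         426.76523617 197.17464309]
 [  0.           0.           1.        ]] [[ 4.110000e-01  9.120000e-01  1.100000e-02 -2.160280e+02]
 [-7.830000e-01  3.460000e-01  5.170000e-01  3.961680e+02]
 [ 4.680000e-01 -2.210000e-01  8.560000e-01 -1.642611e+03]
 [ 0.000000e+00  0.000000e+00  0.000000e+00  1.000000e+00]] ['color', 'z_map', 'camera_matrix', 'extrinsics']
side [[366.74986418   0.         314.83981318]
 [  0.         366.74986418 200.54533371]
 [  0.           0.           1.        ]] [[-8.52000e-01 -5.24000e-01  1.90000e-02  4.54323e+02]
 [ 4.01000e-01 -6.28000e-01  6.67000e-01 -2.85320e+02]
 [-3.38000e-01  5.75000e-01  7.45000e-01 -1.01201e+03]
 [ 0.00000e+00  0.00000e+00  0.00000e+00  1.00000e+00]] ['color', 'z_map', 'camera_matrix', 'extrinsics']
```

View pics/scene0.png

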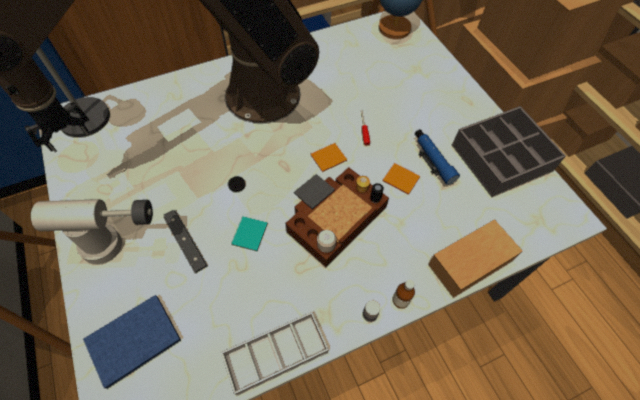

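View pics/side0.png

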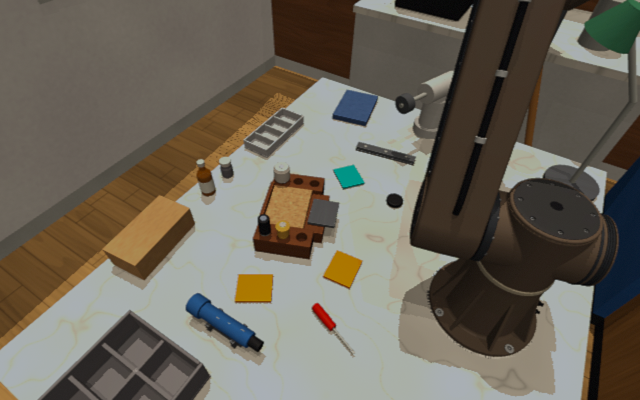

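Candidates in the scene view: dark grey/black plate (313,190), orange plates (328,157) and (402,178), and a teal plate (250,234). The black one on the stand is the target; it shows at (324,213) in the side view. I'll check it close up and measure.

```bash
cat > m.py <<'E'
from h import *
def cloud(c):
    K=c["camera_matrix"];E=np.array(c["extrinsics"]);v,u=np.mgrid[:400,:640]
    z=c["z_map"];P=np.stack([(u-K[0][2])/K[0][0]*z,-(v-K[1][2])/K[1][1]*z,-z],-1)
    return (P-E[:3,3])@E[:3,:3]
if __name__=="__main__":
  rois={"scene":(270,150,400,280),"side":(240,150,360,270)}
  ims=[]
  for n,(a,b,c2,d) in rois.items():
    c=dict(np.load(f"{n}0.npz"));W=cloud(c);im=c["color"]
    ims.append(cv2.resize(im[b:d,a:c2],(390,390),interpolation=cv2.INTER_CUBIC))
    roi=np.zeros(im.shape[:2],bool);roi[b:d,a:c2]=1
    hsv=cv2.cvtColor(im,cv2.COLOR_BGR2HSV);z=W[...,2]
    pl=roi&(z>52)&(z<70)&(hsv[...,1]<70)&(hsv[...,2]<130)
    ck=roi&(z>56)&(z<72)&(hsv[...,2]>120)&(hsv[...,1]>60)
    for nm,m in(("plate",pl),("cork",ck)):
        m=cv2.morphologyEx(m.astype(np.uint8),cv2.MORPH_OPEN,np.ones((3,3)))
        k,l,s,_=cv2.connectedComponentsWithStats(m);i=1+np.argmax(s[1:,4]);m=l==i
        p=W[m];q=cv2.minAreaRect(p[:,:2].astype(np.float32))
        print(n,nm,m.sum(),"zmed",np.median(p[:,2]).round(1),"rect",np.round(q[0],1),np.round(q[1],1),round(q[2],2))
        print(np.round(cv2.boxPoints(q),1).tolist())
        # contour rays at known height
        ct=max(cv2.findContours(m.astype(np.uint8),cv2.RETR_EXTERNAL,cv2.CHAIN_APPROX_NONE)[0],key=cv2.contourArea)[:,0]
        h=60 if nm=="plate" else 64
        q=cv2.minAreaRect(np.array([pt(c,u,v,h)[:2] for u,v in ct],np.float32));print(" ray",np.round(q[0],1),np.round(q[1],1),round(q[2],2))
  cv2.imwrite("pics/crop.png",np.hstack(ims))
E
python3 m.py
```

```text
scene plate 696 zmed 59.8 rect [512.4 -11. ] [ 84.2 106.2] 21.2
[[453.8999938964844, 23.299999237060547], [492.29998779296875, -75.69999694824219], [570.7999877929688, -45.29999923706055], [532.4000244140625, 53.79999923706055]]
 ray [513.6 -13.2] [ 84.1 103.9] 20.12
scene cork 1762 zmed 64.1 rect [616.8  28.9] [122.  164.7] 23.12
[[528.4000244140625, 80.69999694824219], [593.0999755859375, -70.80000305175781], [705.2999877929688, -22.899999618530273], [640.5999755859375, 128.60000610351562]]
 ray [616.6  28.7] [120.6 163.2] 22.1
side plate 679 zmed 60.3 rect [509.6  -9.5] [ 82.5 104.2] 20.69
[[452.6000061035156, 24.700000762939453], [489.3999938964844, -72.80000305175781], [566.5999755859375, -43.70000076293945], [529.7999877929688, 53.79999923706055]]
 ray [508.7  -7.2] [ 82.7 105.1] 20.69
side cork 1391 zmed 64.4 rect [617.  30.] [123.5 165.2] 22.14
[[528.7000122070312, 83.19999694824219], [590.9000244140625, -69.80000305175781], [705.2999877929688, -23.200000762939453], [643.0999755859375, 129.8000030517578]]
 ray [616.5  30.1] [124.5 162.6] 22.28
```

View pics/crop.png

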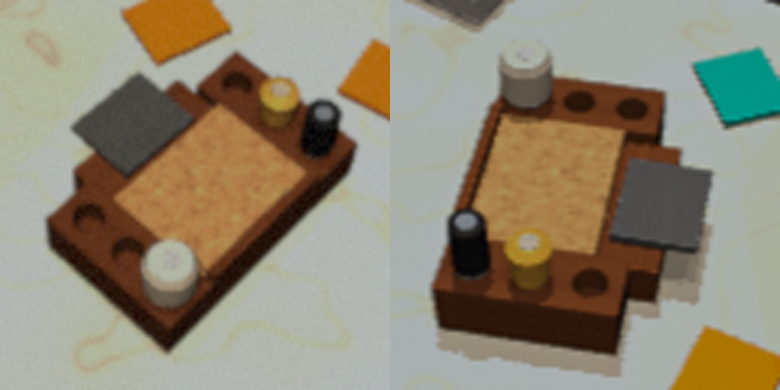

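The crop confirms the black plate overhanging the ledge, at crop-left (135,125) and crop-right (665,205). From both views, the stand step is at about (558.9, 5.6) with yaw 22.3°. The plate centre is at about (511,-10) with yaw 20.7°, so its far edge is about 8 mm short of the step. Now I'll move to a staging point in front.

jog_arm --plan '[{"claw": 110, "linear": [2.25, -2.4, 0.25], "twist": [0, 0, 0]}, {"claw": 110, "linear": [2.25, -2.4, 0.25], "twist": [0, 0, 0]}, {"claw": 110, "linear": [2.25, -2.4, 0.25], "twist": [0, 0, 0]}, {"claw": 110, "linear": [2.25, -2.4, 0.25], "twist": [0, 0, 0]}, {"claw": 110, "linear": [2.25, -2.4, 0.25], "twist": [0, 0, 0]}, {"claw": 110, "linear": [2.25, -2.4, 0.25], "twist": [0, 0, 0]}, {"claw": 110, "linear": [2.25, -2.4, 0.25], "twist": [0, 0, 0]}, {"claw": 110, "linear": [2.25, -2.4, 0.25], "twist": [0, 0, 0]}, {"claw": 110, "linear": [2.25, -2.4, 0.25], "twist": [0, 0, 0]}, {"claw": 110, "linear": [2.25, -2.4, 0.25], "twist": [0, 0, 0]}]'

```text
time_s: 1.1
tool_pos: [334.7, -325.6, 278.7]
orientation: [-3.141, 0.0, 0.295]
wrist_force: [0.1, -0.2, -0.5]
width: 0.567
```

jog_arm --plan '[{"claw": 110, "linear": [2.25, -2.4, 0], "twist": [0, 0, 0]}, {"claw": 110, "linear": [2.25, -2.4, 0], "twist": [0, 0, 0]}, {"claw": 110, "linear": [2.25, -2.4, 0], "twist": [0, 0, 0]}, {"claw": 110, "linear": [2.25, -2.4, 0], "twist": [0, 0, 0]}, {"claw": 110, "linear": [2.25, -2.4, 0], "twist": [0, 0, 0]}, {"claw": 110, "linear": [2.25, -2.4, 0], "twist": [0, 0, 0]}, {"claw": 110, "linear": [2.25, -2.4, 0], "twist": [0, 0, 0]}, {"claw": 110, "linear": [2.25, -2.4, 0], "twist": [0, 0, 0]}, {"claw": 110, "linear": [2.25, -2.4, 0], "twist": [0, 0, -0.094]}, {"claw": 110, "linear": [0, 0, 0], "twist": [0, 0, 0]}]'

```text
time_s: 2.1
tool_pos: [466.6, -58.8, 278.8]
orientation: [-3.141, -0.001, 0.395]
wrist_force: [0.8, 1.1, 1.0]
width: 0.568
```

```bash
python3 -c "
from h import *
s=r.state();print({k:np.round(v,3) for k,v in s.items()})"
```

```text
{'time_s': np.float64(2.1), 'joints': array([-1.900e-01,  2.620e-01,  2.024e+00,  1.000e-03,  8.550e-01,
        9.850e-01]), 'qd': array([-0.057, -0.01 ,  0.024, -0.018,  0.003,  0.018]), 'joint_torque': array([  3.205, -65.044, -36.786,   0.384,   0.082,  -0.324]), 'tool_pos': array([466.649, -58.769, 278.8  ]), 'orientation': array([-3.141e+00, -1.000e-03,  3.950e-01]), 'wrist_force': array([0.775, 1.14 , 1.044]), 'ft_torque': array([ 0.028, -0.017,  0.036]), 'width': np.float64(0.568)}
```

jog_arm --plan '[{"claw": 110, "linear": [-1.1, -0.56, 1.4], "twist": [0, 0, 0]}, {"claw": 110, "linear": [-1.1, -0.56, 1.4], "twist": [0, 0, 0]}, {"claw": 110, "linear": [-1.1, -0.56, 1.4], "twist": [0, 0, 0]}, {"claw": 110, "linear": [-1.1, -0.56, 1.4], "twist": [0, 0, 0]}, {"claw": 110, "linear": [-1.1, -0.56, 1.4], "twist": [0, 0, 0]}, {"claw": 110, "linear": [0, 0, 0], "twist": [0, 0.1, 0]}, {"claw": 110, "linear": [0, 0, 0], "twist": [0, 0.1, 0]}, {"claw": 110, "linear": [0, 0, 0], "twist": [0, 0.1, 0]}, {"claw": 110, "linear": [0, 0, 0], "twist": [0, 0.1, 0]}, {"claw": 110, "linear": [0, 0, 0], "twist": [0, 0.1, 0]}]'

```text
time_s: 3.1
tool_pos: [403.0, -50.6, 208.1]
orientation: [-3.119, -0.363, 0.389]
wrist_force: [0.0, 1.1, 0.3]
width: 0.57
```

```bash
cat > st.py <<'E'
from h import *
from scipy.spatial.transform import Rotation as Ro
yaw=np.radians(22.3);S=Ro.from_euler("z",yaw).as_matrix();O=np.array([558.9,5.6,0])
def pose(Lf=67):
    s=r.state();T=Ro.from_euler("xyz",s["orientation"]).as_matrix()
    p=np.array(s["tool_pos"]);C=p+T@[11,0,Lf]
    print("t",round(float(s["time_s"]),2),"q",np.round(s["joints"],2),"TCP_st",np.round(S.T@(p-O),1),"C_st",np.round(S.T@(C-O),1),"zt_st",np.round(S.T@T[:,2],3),"yt_st",np.round(S.T@T[:,1],3),"F_st",np.round(S.T@s["wrist_force"],1),"w",s["width"])
    return s,p,T
if __name__=="__main__": pose()
E
python3 st.py
```

```text
t 3.1 q [-0.4   0.24  2.42  0.87  0.36 -0.03] TCP_st [-165.5    7.2  208.1] C_st [-131.5    8.7  149.4] zt_st [ 0.355  0.023 -0.934] yt_st [ 0.008 -1.    -0.022] F_st [0.4 1.  0.3] w 0.5697986475096822
```

jog_arm --plan '[{"claw": 110, "linear": [0, 0, 0], "twist": [-0.02, 0, 0]}, {"claw": 110, "linear": [-0.23, 0.05, 1.1], "twist": [0, 0, 0]}, {"claw": 110, "linear": [-0.23, 0.05, 1.1], "twist": [0, 0, 0]}, {"claw": 110, "linear": [-0.23, 0.05, 1.1], "twist": [0, 0, 0]}, {"claw": 110, "linear": [-0.23, 0.05, 1.1], "twist": [0, 0, 0]}, {"claw": 110, "linear": [-0.23, 0.05, 1.1], "twist": [0, 0, 0]}, {"claw": 110, "linear": [-0.23, 0.05, 1.1], "twist": [0, 0, 0]}, {"claw": 110, "linear": [-0.23, 0.05, 1.1], "twist": [0, 0, 0]}, {"claw": 110, "linear": [-0.23, 0.05, 1.1], "twist": [0, 0, 0]}, {"claw": 110, "linear": [0, 0, 0], "twist": [0, 0, 0]}]'

```text
time_s: 4.1
tool_pos: [417.5, -47.6, 118.2]
orientation: [-3.135, -0.359, 0.388]
wrist_force: [-0.1, -0.3, -0.9]
width: 0.568
```

Run:
```python
from st import *
pose()
c=cam("side");cv2.imwrite("pics/s1.png",cv2.resize(c["color"][140:280,220:420],(800,560),interpolation=cv2.INTER_CUBIC))
```

```text
t 4.1 q [-0.36  0.5   2.47  1.9   0.26 -1.06] TCP_st [-151.1    4.4  118.2] C_st [-117.2    4.8   59.4] zt_st [ 0.352  0.006 -0.936] yt_st [ 0.001 -1.    -0.006] F_st [-0.2 -0.2 -0.9] w 0.5682492457152488
```

View pics/s1.png

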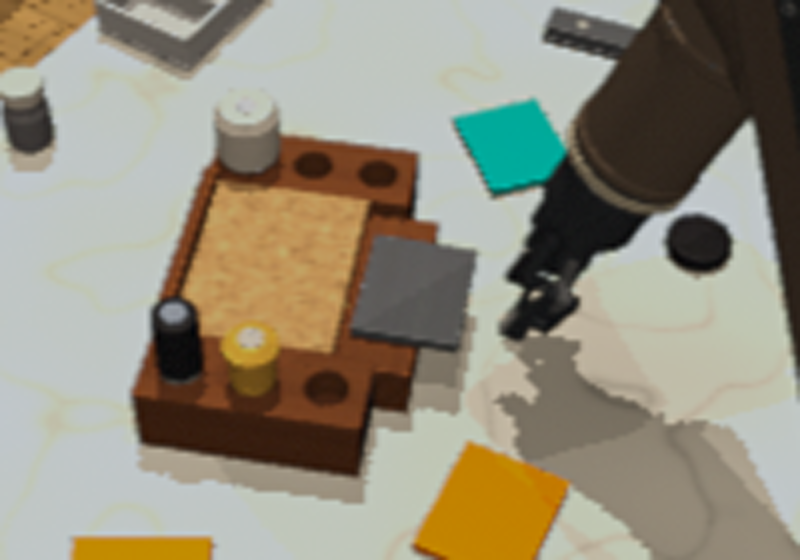

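The fingers stand in front of the plate's near edge; the near fingertip is at crop (515,330), the far one at about (515,272). I'll check the tip position from depth.

Run:
```python
from st import *
from m import cloud
c=cam("side");W=(cloud(c)-O)@S
im=c["color"].max(-1)
m=np.zeros(im.shape,bool);m[190:230,340:370]=1
m&=(im<60)&(W[...,2]>25)&(W[...,0]<-60)
v,u=np.nonzero(m);P=W[m];o=np.argsort(P[:,2])[:10]
print(np.c_[u[o],v[o],P[o].round(1)])
o=np.argsort(-P[:,0])[:10];print(np.c_[u[o],v[o],P[o].round(1)])
for v in range(204,226,2): print(v,[(uu,)+tuple(int(x) for x in W[v,uu]) for uu in range(344,362,3) if im[v,uu]<70])
```

```text
[[ 349.   210.  -129.7  -20.7   55.4]
 [ 350.   210.  -132.8  -20.5   56.2]
 [ 347.   209.  -123.1  -21.1   58.4]
 [ 348.   209.  -126.2  -19.1   61.2]
 [ 348.   224.  -132.3   41.8   62.8]
 [ 350.   209.  -132.4  -18.5   63.2]
 [ 349.   209.  -129.3  -16.8   64.6]
 [ 348.   223.  -131.9   40.    65.3]
 [ 347.   208.  -122.7  -19.    65.5]
 [ 349.   208.  -128.9  -19.2   66.5]]
[[ 347.   208.  -122.7  -19.    65.5]
 [ 347.   209.  -123.1  -21.1   58.4]
 [ 348.   207.  -125.4  -16.7   73.5]
 [ 346.   222.  -125.5   42.3   71.6]
 [ 348.   208.  -125.8  -17.    68.4]
 [ 346.   223.  -125.9   43.7   68.6]
 [ 348.   209.  -126.2  -19.1   61.2]
 [ 349.   206.  -128.   -19.3   75.8]
 [ 347.   221.  -128.1   44.9   80.2]
 [ 356.   221.  -128.4  739.6  935.7]]
204 [(350, -130, -19, 85), (353, -138, 24, 136), (356, -147, 25, 139), (359, -155, 43, 161)]
206 [(350, -131, -15, 80), (353, -139, 30, 134), (356, -147, 33, 139), (359, -155, 48, 158)]
208 [(347, -122, -19, 65), (350, -131, -17, 69), (353, -140, 31, 127), (359, -156, 47, 148)]
210 [(350, -132, -20, 56), (353, -141, 35, 123), (356, -149, 30, 119), (359, -157, 54, 147)]
212 [(353, -141, 38, 117), (356, -149, 66, 152), (359, -157, 65, 152)]
214 [(356, -150, 71, 149), (359, -158, 69, 149)]
216 [(350, -134, 42, 102), (353, -143, 65, 131), (356, -151, 70, 139), (359, -159, 69, 140)]
218 [(350, -135, 60, 114), (353, -143, 65, 123), (356, -152, 68, 128), (359, -160, 67, 129)]
220 [(347, -127, 38, 77), (350, -136, 64, 111), (353, -144, 57, 104), (356, -153, 54, 102), (359, -161, 67, 120)]
222 [(347, -128, 44, 74), (350, -137, 45, 78), (356, -154, 62, 103)]
224 [(350, -138, 44, 67)]
```

jog_arm --plan '[{"claw": 110, "linear": [-0.09, 0, 0.42], "twist": [0, 0, 0]}, {"claw": 110, "linear": [-0.09, 0, 0.42], "twist": [0, 0, 0]}, {"claw": 110, "linear": [-0.09, 0, 0.42], "twist": [0, 0, 0]}, {"claw": 110, "linear": [-0.09, 0, 0.42], "twist": [0, 0, 0]}, {"claw": 110, "linear": [-0.09, 0, 0.42], "twist": [0, 0, 0]}, {"claw": 110, "linear": [0.37, 0, 0.14], "twist": [0, 0, 0]}, {"claw": 110, "linear": [0.37, 0, 0.14], "twist": [0, 0, 0]}, {"claw": 110, "linear": [0.37, 0, 0.14], "twist": [0, 0, 0]}, {"claw": 110, "linear": [0.37, 0, 0.14], "twist": [0, 0, 0]}, {"claw": 110, "linear": [0, 0, 0], "twist": [0, 0, 0]}]'

```text
time_s: 5.2
tool_pos: [436.0, -40.6, 98.2]
orientation: [-3.138, -0.362, 0.391]
wrist_force: [-0.4, 0.5, 0.5]
width: 0.57
```

```bash
python3 st.py
```

```text
t 5.2 q [-0.32  0.56  2.44  2.09  0.27 -1.22] TCP_st [-131.2    3.9   98.2] C_st [-97.2   4.2  39.5] zt_st [ 0.354  0.004 -0.935] yt_st [ 0.003 -1.    -0.003] F_st [-0.2  0.6  0.5] w 0.5704795392392854
```

jog_arm --plan '[{"claw": 110, "linear": [0.13, 0, 0.05], "twist": [0, 0, 0]}, {"claw": 110, "linear": [0.13, 0, 0.05], "twist": [0, 0, 0]}, {"claw": 110, "linear": [0.13, 0, 0.05], "twist": [0, 0, 0]}, {"claw": 110, "linear": [0.13, 0, 0.05], "twist": [0, 0, 0]}, {"claw": 110, "linear": [0.13, 0, 0.05], "twist": [0, 0, 0]}, {"claw": 110, "linear": [0.13, 0, 0.05], "twist": [0, 0, 0]}, {"claw": 110, "linear": [0.13, 0, 0.05], "twist": [0, 0, 0]}, {"claw": 110, "linear": [0.13, 0, 0.05], "twist": [0, 0, 0]}, {"claw": 110, "linear": [0.13, 0, 0.05], "twist": [0, 0, 0]}, {"claw": 110, "linear": [0.13, 0, 0.05], "twist": [0, 0, 0]}]'

```text
time_s: 6.2
tool_pos: [448.2, -35.4, 97.8]
orientation: [-3.138, -0.361, 0.39]
wrist_force: [-1.0, 0.1, 0.6]
width: 0.567
```

```bash
python3 st.py
```

```text
t 6.2 q [-0.3   0.56  2.42  2.05  0.26 -1.15] TCP_st [-118.     4.1   97.8] C_st [-84.    4.4  39.1] zt_st [ 0.354  0.004 -0.935] yt_st [ 0.003 -1.    -0.003] F_st [-0.8  0.5  0.6] w 0.567006226352944
```

jog_arm --plan '[{"claw": 110, "linear": [0.05, 0, 0.02], "twist": [0, 0, 0]}, {"claw": 110, "linear": [0.05, 0, 0.02], "twist": [0, 0, 0]}, {"claw": 110, "linear": [0.05, 0, 0.02], "twist": [0, 0, 0]}, {"claw": 110, "linear": [0.05, 0, 0.02], "twist": [0, 0, 0]}, {"claw": 110, "linear": [0.05, 0, 0.02], "twist": [0, 0, 0]}, {"claw": 110, "linear": [0.05, 0, 0.02], "twist": [0, 0, 0]}, {"claw": 110, "linear": [0.05, 0, 0.02], "twist": [0, 0, 0]}, {"claw": 110, "linear": [0.05, 0, 0.02], "twist": [0, 0, 0]}, {"claw": 110, "linear": [0, 0, 0], "twist": [0, 0, 0]}, {"claw": 110, "linear": [0, 0, 0], "twist": [0, 0, 0]}]'

```text
time_s: 7.2
tool_pos: [452.2, -33.8, 97.8]
orientation: [-3.138, -0.362, 0.39]
wrist_force: [-1.7, -0.0, -0.5]
width: 0.573
```

Run:
```python
from st import *
pose()
from m import cloud
c=cam("side");cv2.imwrite("pics/s2.png",cv2.resize(c["color"][140:260,240:400],(800,600),interpolation=cv2.INTER_CUBIC))
W=(cloud(c)-O)@S;hsv=cv2.cvtColor(c["color"],cv2.COLOR_BGR2HSV)
m=(hsv[...,1]<70)&(hsv[...,2]<130)&(hsv[...,2]>50)&(W[...,2]>53)&(W[...,2]<75)&(W[...,0]>-95)&(W[...,0]<5)&(abs(W[...,1])<65)
P=W[m];q=cv2.minAreaRect(P[:,:2].astype(np.float32));print(len(P),q,np.median(P[:,2]))
A=np.c_[P[:,:2],np.ones(len(P))];k=np.linalg.lstsq(A,P[:,2],rcond=None)[0];print("slope deg",np.degrees(np.arctan(k[:2])),P[:,:2].min(0),P[:,:2].max(0))
```

```text
t 7.2 q [-0.29  0.57  2.41  2.04  0.26 -1.13] TCP_st [-113.7    4.    97.8] C_st [-79.7   4.3  39. ] zt_st [ 0.354  0.004 -0.935] yt_st [ 0.003 -1.    -0.003] F_st [-1.6  0.6 -0.5] w 0.5730397243779026
671 ((-47.66774368286133, 6.042091369628906), (102.74681854248047, 92.5007095336914), 89.86151123046875) 60.31486800970426
slope deg [-0.07457435  0.10397318] [-93.9809314  -45.35073084] [-1.39593645 57.31465668]
```

View pics/s2.png

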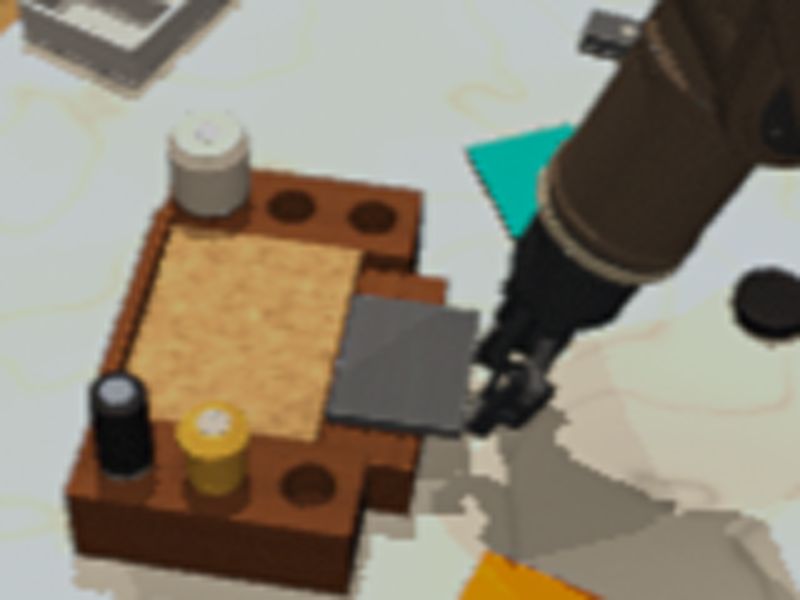

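The plate is square and its far edge is nearly against the step (crop x≈335-350). I'll push a little more until the force rises.

jog_arm --plan '[{"claw": 110, "linear": [0.05, 0, 0.02], "twist": [0, 0, 0]}, {"claw": 110, "linear": [0, 0, 0], "twist": [0, 0, 0]}, {"claw": 110, "linear": [0.05, 0, 0.02], "twist": [0, 0, 0]}, {"claw": 110, "linear": [0, 0, 0], "twist": [0, 0, 0]}, {"claw": 110, "linear": [0.05, 0, 0.02], "twist": [0, 0, 0]}, {"claw": 110, "linear": [0, 0, 0], "twist": [0, 0, 0]}, {"claw": 110, "linear": [0.05, 0, 0.02], "twist": [0, 0, 0]}, {"claw": 110, "linear": [0, 0, 0], "twist": [0, 0, 0]}, {"claw": 110, "linear": [0, 0, 0], "twist": [0, 0, 0]}, {"claw": 110, "linear": [0, 0, 0], "twist": [0, 0, 0]}]'

```text
time_s: 8.25
tool_pos: [453.8, -33.0, 97.7]
orientation: [-3.138, -0.361, 0.39]
wrist_force: [-4.1, -1.1, 0.4]
width: 0.566
```

```bash
python3 st.py
```

```text
t 8.25 q [-0.29  0.57  2.41  2.03  0.25 -1.12] TCP_st [-111.8    4.2   97.7] C_st [-77.9   4.5  38.9] zt_st [ 0.353  0.004 -0.936] yt_st [ 0.003 -1.    -0.004] F_st [-4.2  0.5  0.4] w 0.5660512828511273
```

jog_arm --plan '[{"claw": 110, "linear": [0.05, 0, 0.02], "twist": [0, 0, 0]}, {"claw": 110, "linear": [0.12, 0, -0.34], "twist": [0, 0, 0]}, {"claw": 110, "linear": [0.12, 0, -0.34], "twist": [0, 0, 0]}, {"claw": 110, "linear": [0.12, 0, -0.34], "twist": [0, 0, 0]}, {"claw": 110, "linear": [0.12, 0, -0.34], "twist": [0, 0, 0]}, {"claw": 110, "linear": [0.17, 0, -0.31], "twist": [0, 0, 0]}, {"claw": 110, "linear": [0.17, 0, -0.31], "twist": [0, 0, 0]}, {"claw": 110, "linear": [0, 0, 0], "twist": [0, 0, 0]}, {"claw": 110, "linear": [0, 0, 0], "twist": [0, 0, 0]}, {"claw": 110, "linear": [0, 0, 0], "twist": [0, 0, 0]}]'

```text
time_s: 9.25
tool_pos: [454.5, -32.5, 118.9]
orientation: [-3.138, -0.36, 0.39]
wrist_force: [-7.5, -2.2, 1.4]
width: 0.565
```

```bash
cat > look.py <<'E'
from st import *
from m import cloud
import sys
def look(name=None):
    pose();c=cam("side")
    if name: cv2.imwrite(f"pics/{name}.png",cv2.resize(c["color"][130:250,240:400],(800,600),interpolation=cv2.INTER_CUBIC))
    W=(cloud(c)-O)@S;hsv=cv2.cvtColor(c["color"],cv2.COLOR_BGR2HSV)
    m=(hsv[...,1]<70)&(hsv[...,2]<140)&(hsv[...,2]>50)&(W[...,2]>53)&(W[...,2]<140)&(W[...,0]>-95)&(W[...,0]<80)&(abs(W[...,1]-4)<40)
    m=cv2.erode(m.astype(np.uint8),np.ones((3,3)));k,l,s,_=cv2.connectedComponentsWithStats(m);m=l==1+np.argmax(s[1:,4])
    P=W[m];n=np.linalg.svd(P-P.mean(0),full_matrices=False)[2][2];n*=np.sign(n@[.3,0,1]);
    print("n",len(P),"normal",n.round(3),"theta",np.degrees(np.arctan2(n[0],n[2])).round(1),"lo",np.percentile(P,2,axis=0).round(1),"hi",np.percentile(P,98,axis=0).round(1))
look(*sys.argv[1:])
E
python3 look.py s3
```

```text
t 9.25 q [-0.29  0.51  2.4   1.77  0.23 -0.85] TCP_st [-111.1    4.3  118.9] C_st [-77.2   4.6  60.1] zt_st [ 0.353  0.004 -0.936] yt_st [ 0.002 -1.    -0.004] F_st [-7.8  0.8  1.4] w 0.5650798890129672
n 386 normal [ 0.246 -0.006  0.969] theta 14.3 lo [-77.7 -29.7  62.4] hi [-7.1 37.9 81.8]
```

View pics/s3.png

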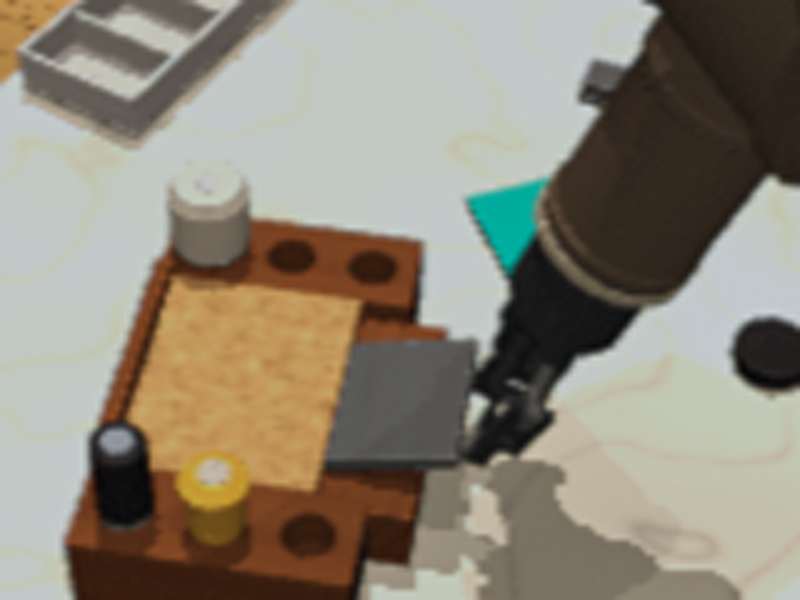

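Tilt is 14.3°, matching the circular path, so there is no slip. Continuing.

jog_arm --plan '[{"claw": 110, "linear": [0.2, 0, -0.3], "twist": [0, 0, 0]}, {"claw": 110, "linear": [0.2, 0, -0.3], "twist": [0, 0, 0]}, {"claw": 110, "linear": [0.21, 0, -0.29], "twist": [0, 0, 0]}, {"claw": 110, "linear": [0.21, 0, -0.29], "twist": [0, 0, 0]}, {"claw": 110, "linear": [0.22, 0, -0.29], "twist": [0, 0, 0]}, {"claw": 110, "linear": [0.33, 0, -0.3], "twist": [0, 0, 0]}, {"claw": 110, "linear": [0.33, 0, -0.3], "twist": [0, 0, 0]}, {"claw": 110, "linear": [0.34, 0, -0.29], "twist": [0, 0, 0]}, {"claw": 110, "linear": [0.35, 0, -0.29], "twist": [0, 0, 0]}, {"claw": 110, "linear": [0, 0, 0], "twist": [0, 0, 0]}]'

```text
time_s: 10.3
tool_pos: [467.9, -27.6, 152.9]
orientation: [-3.138, -0.363, 0.391]
wrist_force: [-1.1, 0.3, -0.3]
width: 0.567
```

```bash
python3 look.py s4
```

```text
t 10.3 q [-0.26  0.43  2.35  1.27  0.23 -0.31] TCP_st [-96.8   3.8 152.9] C_st [-62.8   4.1  94.2] zt_st [ 0.355  0.004 -0.935] yt_st [ 0.003 -1.    -0.003] F_st [-0.9  0.7 -0.3] w 0.5672399953879269
n 283 normal [0.661 0.001 0.75 ] theta 41.4 lo [-63.1 -27.5  65.3] hi [ -7.1  36.7 113.7]
```

jog_arm --plan '[{"claw": 110, "linear": [0.32, 0, -0.19], "twist": [0, 0, 0]}, {"claw": 110, "linear": [0.32, 0, -0.18], "twist": [0, 0, 0]}, {"claw": 110, "linear": [0.32, 0, -0.18], "twist": [0, 0, 0]}, {"claw": 110, "linear": [0.33, 0, -0.17], "twist": [0, 0, 0]}, {"claw": 110, "linear": [0.33, 0, -0.17], "twist": [0, 0, 0]}, {"claw": 110, "linear": [0.38, 0, -0.08], "twist": [0, 0, 0]}, {"claw": 110, "linear": [0.38, 0, -0.07], "twist": [0, 0, 0]}, {"claw": 110, "linear": [0.38, 0, -0.07], "twist": [0, 0, 0]}, {"claw": 110, "linear": [0.38, 0, -0.06], "twist": [0, 0, 0]}, {"claw": 110, "linear": [0, 0, 0], "twist": [0, 0, 0]}]'

```text
time_s: 11.35
tool_pos: [491.0, -18.0, 174.5]
orientation: [-3.138, -0.362, 0.391]
wrist_force: [-0.2, 0.4, 0.5]
width: 0.568
```

```bash
python3 look.py s5
```

```text
t 11.35 q [-0.23  0.4   2.29  0.94  0.26  0.06] TCP_st [-71.8   3.9 174.5] C_st [-37.8   4.2 115.7] zt_st [ 0.354  0.004 -0.935] yt_st [ 0.003 -1.    -0.004] F_st [-0.   0.4  0.5] w 0.5684764082575827
n 91 normal [ 0.876 -0.     0.482] theta 61.2 lo [-39.8 -25.3  82.6] hi [-11.   35.3 130.9]
```

View pics/s5.png

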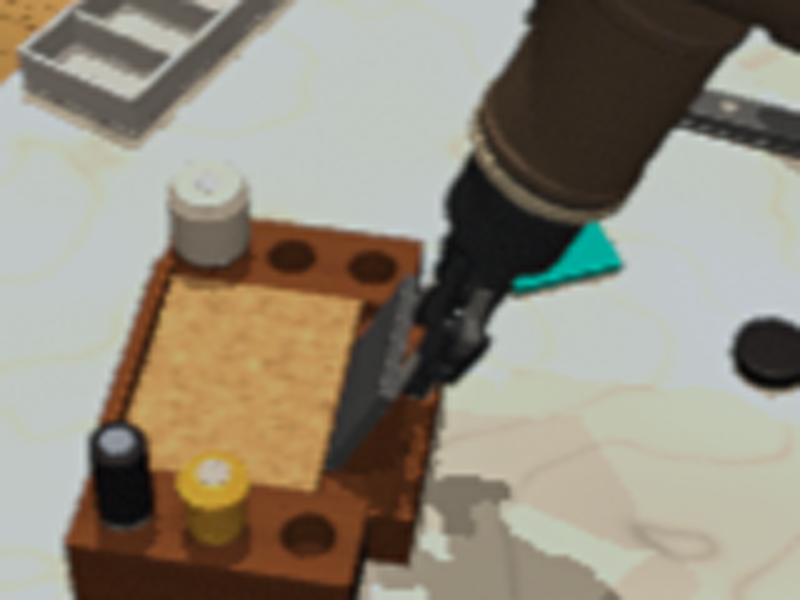

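The plate is at about 62-65° with its far edge still down behind the step at crop (335,465). Now I'll push forward through upright.

jog_arm --plan '[{"claw": 110, "linear": [0.29, 0, 0.04], "twist": [0, 0, 0]}, {"claw": 110, "linear": [0.29, 0, 0.04], "twist": [0, 0, 0]}, {"claw": 110, "linear": [0.29, 0, 0.04], "twist": [0, 0, 0]}, {"claw": 110, "linear": [0.29, 0, 0.05], "twist": [0, 0, 0]}, {"claw": 110, "linear": [0.29, 0, 0.05], "twist": [0, 0, 0]}, {"claw": 110, "linear": [0.28, 0, 0.05], "twist": [0, 0, 0]}, {"claw": 110, "linear": [0.28, 0, 0.06], "twist": [0, 0, 0]}, {"claw": 110, "linear": [0.28, 0, 0.06], "twist": [0, 0, 0]}, {"claw": 110, "linear": [0.28, 0, 0.06], "twist": [0, 0, 0]}, {"claw": 110, "linear": [0, 0, 0], "twist": [0, 0, 0]}]'

```text
time_s: 12.4
tool_pos: [514.7, -8.3, 179.4]
orientation: [-3.138, -0.362, 0.391]
wrist_force: [0.3, -0.1, -0.1]
width: 0.569
```

```bash
python3 look.py s6
```

```text
t 12.4 q [-0.19  0.41  2.24  0.81  0.27  0.23] TCP_st [-46.1   3.9 179.4] C_st [-12.1   4.2 120.7] zt_st [ 0.354  0.004 -0.935] yt_st [ 0.003 -1.    -0.003] F_st [ 0.2 -0.2 -0.1] w 0.5692876803931534
n 9 normal [ 0.98   0.023 -0.197] theta 101.4 lo [ -7.9 -28.7 130.9] hi [ -4.8  -5.4 136.2]
```

View pics/s6.png

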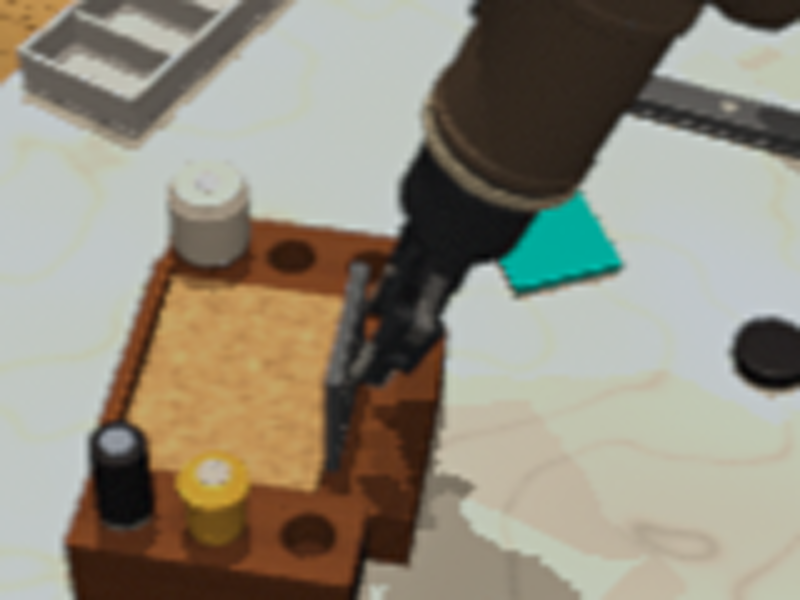

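It is standing upright against the step (crop x≈330-365). I'll push gently past the balance point.

jog_arm --plan '[{"claw": 110, "linear": [0.18, 0, 0.06], "twist": [0, 0, 0]}, {"claw": 110, "linear": [0.18, 0, 0.06], "twist": [0, 0, 0]}, {"claw": 110, "linear": [0.18, 0, 0.06], "twist": [0, 0, 0]}, {"claw": 110, "linear": [0.18, 0, 0.06], "twist": [0, 0, 0]}, {"claw": 110, "linear": [0.18, 0, 0.06], "twist": [0, 0, 0]}, {"claw": 110, "linear": [0.18, 0, 0.06], "twist": [0, 0, 0]}, {"claw": 110, "linear": [0.18, 0, 0.06], "twist": [0, 0, 0]}, {"claw": 110, "linear": [0.18, 0, 0.06], "twist": [0, 0, 0]}, {"claw": 110, "linear": [0.18, 0, 0.06], "twist": [0, 0, 0]}, {"claw": 110, "linear": [0.18, 0, 0.06], "twist": [0, 0, 0]}]'

```text
time_s: 13.45
tool_pos: [532.0, -1.1, 180.1]
orientation: [-3.138, -0.362, 0.39]
wrist_force: [-0.6, -0.5, 0.3]
width: 0.567
```

```bash
python3 look.py s7
```

```text
t 13.45 q [-0.17  0.42  2.2   0.75  0.28  0.31] TCP_st [-27.4   4.  180.1] C_st [  6.6   4.3 121.3] zt_st [ 0.354  0.004 -0.935] yt_st [ 0.003 -1.    -0.003] F_st [-0.7 -0.3  0.3] w 0.5665594061007072
n 5 normal [-0.731 -0.149  0.666] theta -47.7 lo [  8.4 -28.9 130.2] hi [ 12.8 -16.9 133.6]
```

View pics/s7.png

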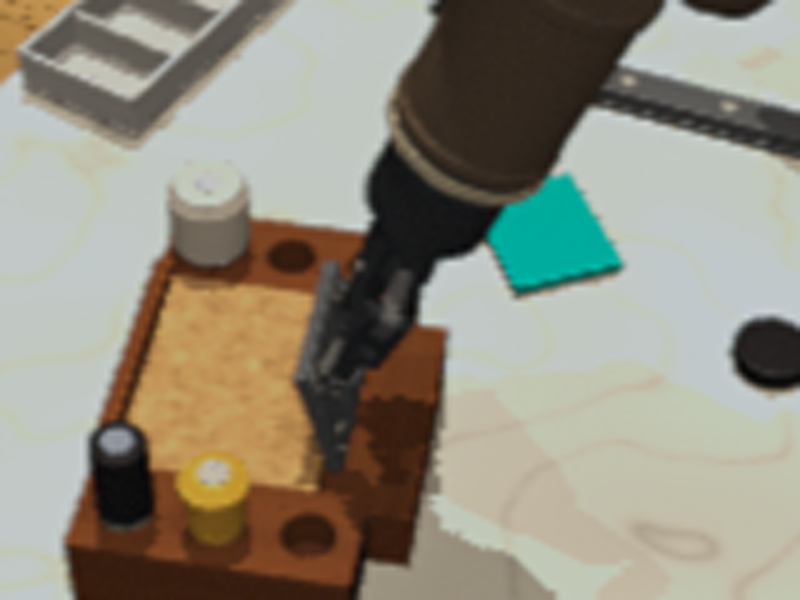

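Leaning forward about 15°, still on the fingers. Continuing.

jog_arm --plan '[{"claw": 110, "linear": [0.14, 0, 0.05], "twist": [0, 0, 0]}, {"claw": 110, "linear": [0.14, 0, 0.05], "twist": [0, 0, 0]}, {"claw": 110, "linear": [0.14, 0, 0.05], "twist": [0, 0, 0]}, {"claw": 110, "linear": [0.14, 0, 0.05], "twist": [0, 0, 0]}, {"claw": 110, "linear": [0.14, 0, 0.05], "twist": [0, 0, 0]}, {"claw": 110, "linear": [0.14, 0, 0.05], "twist": [0, 0, 0]}, {"claw": 110, "linear": [0, 0, 0], "twist": [0, 0, 0]}, {"claw": 110, "linear": [0, 0, 0], "twist": [0, 0, 0]}, {"claw": 110, "linear": [0, 0, 0], "twist": [0, 0, 0]}, {"claw": 110, "linear": [0, 0, 0], "twist": [0, 0, 0]}]'

```text
time_s: 14.5
tool_pos: [540.0, 2.2, 180.2]
orientation: [-3.138, -0.362, 0.39]
wrist_force: [-0.1, 0.2, 0.5]
width: 0.568
```

```bash
python3 look.py s8
```

```text
t 14.5 q [-0.16  0.43  2.19  0.72  0.29  0.35] TCP_st [-18.7   4.  180.2] C_st [ 15.2   4.3 121.5] zt_st [ 0.354  0.004 -0.935] yt_st [ 0.002 -1.    -0.003] F_st [0.  0.2 0.5] w 0.5676501689766507
n 139 normal [ 0.    -0.065  0.998] theta 0.0 lo [-10.3 -27.7  71.3] hi [51.1 36.6 78.4]
```

View pics/s8.png

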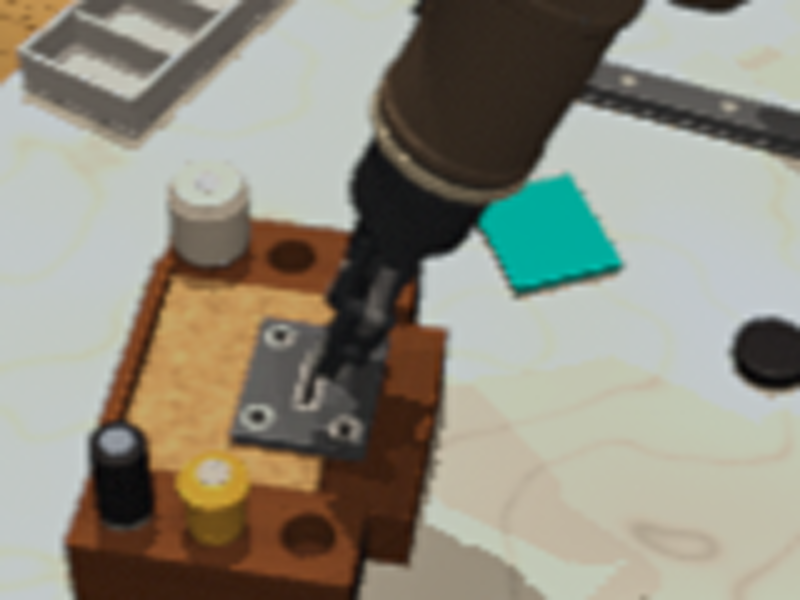

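Flipped flat with the recesses up. I'll retract along the fingers and check the position.

jog_arm --plan '[{"claw": 110, "linear": [-0.5, 0, -1.5], "twist": [0, 0, 0]}, {"claw": 110, "linear": [-0.5, 0, -1.5], "twist": [0, 0, 0]}, {"claw": 110, "linear": [-0.5, 0, -1.5], "twist": [0, 0, 0]}, {"claw": 110, "linear": [-0.5, 0, -1.5], "twist": [0, 0, 0]}, {"claw": 110, "linear": [-0.5, 0, -1.5], "twist": [0, 0, 0]}, {"claw": 110, "linear": [-0.5, 0, -1.5], "twist": [0, 0, 0]}, {"claw": 110, "linear": [-0.5, 0, -1.5], "twist": [0, 0, 0]}, {"claw": 110, "linear": [-0.5, 0, -1.5], "twist": [0, 0, 0]}, {"claw": 110, "linear": [-0.5, 0, -1.5], "twist": [0, 0, 0]}, {"claw": 110, "linear": [0, 0, 0], "twist": [0, 0, 0]}]'

```text
time_s: 15.55
tool_pos: [457.0, -32.8, 291.8]
orientation: [-3.139, -0.363, 0.39]
wrist_force: [1.1, -0.2, -0.0]
width: 0.568
```

Run:
```python
from st import *
from m import cloud
pose()
for n in("side","scene"):
    c=cam(n);W=(cloud(c)-O)@S;hsv=cv2.cvtColor(c["color"],cv2.COLOR_BGR2HSV)
    m=(hsv[...,1]<70)&(W[...,2]>67)&(W[...,2]<80)&(W[...,0]>-40)&(W[...,0]<100)&(abs(W[...,1]-4)<65)
    P=W[m];k=np.linalg.lstsq(np.c_[P[:,:2],np.ones(len(P))],P[:,2],rcond=None)[0]
    print(n,len(P),"rect",cv2.minAreaRect(P[:,:2].astype(np.float32)),"z",np.median(P[:,2]).round(1),"tilt",np.degrees(k[:2]).round(1))
    # bystander drift: colour/geometry change vs start outside stand & arm
    cv2.imwrite(f"pics/{n}9.png",c["color"])
a,b=cv2.imread("pics/scene0.png"),cv2.imread("pics/scene9.png")
cv2.imwrite("pics/fin.png",np.hstack([x[100:300,150:480] for x in(a,b)]))
```

```text
t 15.55 q [-0.29  0.13  2.23  0.45  0.54  0.53] TCP_st [-108.9    3.2  291.8] C_st [-74.8   3.4 233.1] zt_st [ 0.355  0.003 -0.935] yt_st [ 0.002 -1.    -0.002] F_st [ 0.9 -0.6 -0. ] w 0.5683329763047057
side 660 rect ((16.03833770751953, 6.683437347412109), (102.73576354980469, 81.1473159790039), 89.71095275878906) z 74.3 tilt [ 0.2 -0.3]
scene 730 rect ((18.499832153320312, 1.5976905822753906), (83.97918701171875, 100.21977996826172), 0.7161346077919006) z 74.0 tilt [ 0.2 -0.4]
```

View pics/fin.png

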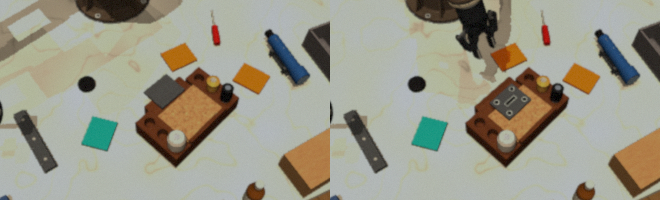

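The plate lies flat (z 74), recesses up, and no bystander has visibly moved. Its centre is only about 17 mm beyond the step, against a limit of 12. I'll nudge it about 11 mm forward with the fingertips for margin.

jog_arm --plan '[{"claw": 110, "linear": [-0.36, 0, 1.84], "twist": [0, 0, 0]}, {"claw": 110, "linear": [-0.36, 0, 1.84], "twist": [0, 0, 0]}, {"claw": 110, "linear": [-0.36, 0, 1.84], "twist": [0, 0, 0]}, {"claw": 110, "linear": [-0.36, 0, 1.84], "twist": [0, 0, 0]}, {"claw": 110, "linear": [-0.36, 0, 1.84], "twist": [0, 0, 0]}, {"claw": 110, "linear": [-0.36, 0, 1.84], "twist": [0, 0, 0]}, {"claw": 110, "linear": [-0.36, 0, 1.84], "twist": [0, 0, 0]}, {"claw": 110, "linear": [-0.36, 0, 1.84], "twist": [0, 0, 0]}, {"claw": 110, "linear": [-0.36, 0, 1.84], "twist": [0, 0, 0]}, {"claw": 110, "linear": [0, 0, 0], "twist": [0, 0, 0]}]'

```text
time_s: 16.65
tool_pos: [482.2, -20.8, 123.6]
orientation: [-3.135, -0.358, 0.389]
wrist_force: [-0.1, -1.0, 0.5]
width: 0.569
```

```bash
python3 st.py
```

```text
t 16.65 q [-0.24  0.51  2.34  1.55  0.21 -0.57] TCP_st [-81.    4.7 123.6] C_st [-47.2   5.1  64.7] zt_st [ 0.351  0.006 -0.937] yt_st [ 0.002 -1.    -0.006] F_st [-0.5 -0.9  0.5] w 0.5692984446959343
```

jog_arm --plan '[{"claw": 110, "linear": [0.35, 0, 0.11], "twist": [0, 0, 0]}, {"claw": 110, "linear": [0.35, 0, 0.11], "twist": [0, 0, 0]}, {"claw": 110, "linear": [0.35, 0, 0.11], "twist": [0, 0, 0]}, {"claw": 110, "linear": [0.35, 0, 0.13], "twist": [0, 0, 0]}, {"claw": 110, "linear": [0.35, 0, 0.13], "twist": [0, 0, 0]}, {"claw": 110, "linear": [0.35, 0, 0.13], "twist": [0, 0, 0]}, {"claw": 110, "linear": [0.35, 0, 0.13], "twist": [0, 0, 0]}, {"claw": 110, "linear": [0.35, 0, 0.13], "twist": [0, 0, 0]}, {"claw": 110, "linear": [0.3, 0, 0.11], "twist": [0, 0, 0]}, {"claw": 110, "linear": [0, 0, 0], "twist": [0, 0, 0]}]'

```text
time_s: 17.65
tool_pos: [513.7, -8.4, 127.0]
orientation: [-3.138, -0.362, 0.391]
wrist_force: [-0.7, 0.7, -0.0]
width: 0.571
```

jog_arm --plan '[{"claw": 110, "linear": [-0.5, 0, -0.2], "twist": [0, 0, 0]}, {"claw": 110, "linear": [-0.5, 0, -0.2], "twist": [0, 0, 0]}, {"claw": 110, "linear": [-0.5, 0, -1.7], "twist": [0, 0, 0]}, {"claw": 110, "linear": [-0.5, 0, -1.7], "twist": [0, 0, 0]}, {"claw": 110, "linear": [-0.5, 0, -1.7], "twist": [0, 0, 0]}, {"claw": 110, "linear": [-0.5, 0, -1.7], "twist": [0, 0, 0]}, {"claw": 110, "linear": [-0.5, 0, -1.7], "twist": [0, 0, 0]}, {"claw": 110, "linear": [0, 0, -1.7], "twist": [0, 0, 0]}, {"claw": 110, "linear": [0, 0, -1.7], "twist": [0, 0, 0]}, {"claw": 110, "linear": [0, 0, 0], "twist": [0, 0, 0]}]'

```text
time_s: 18.65
tool_pos: [443.1, -38.4, 231.2]
orientation: [-3.139, -0.364, 0.391]
wrist_force: [0.4, -0.1, -0.3]
width: 0.568
```

Run:
```python
from st import *
from m import cloud
pose()
for n in("side","scene"):
    c=cam(n);W=(cloud(c)-O)@S;hsv=cv2.cvtColor(c["color"],cv2.COLOR_BGR2HSV)
    m=(hsv[...,1]<70)&(W[...,2]>67)&(W[...,2]<80)&(W[...,0]>-40)&(W[...,0]<100)&(abs(W[...,1]-4)<65)
    P=W[m];k=np.linalg.lstsq(np.c_[P[:,:2],np.ones(len(P))],P[:,2],rcond=None)[0]
    print(n,len(P),"rect",cv2.minAreaRect(P[:,:2].astype(np.float32)),"z",np.median(P[:,2]).round(1),"tilt",np.degrees(k[:2]).round(1))
    if n=="side": cv2.imwrite("pics/end.png",cv2.resize(c["color"][130:250,220:380],(640,480)))
```

```text
t 18.65 q [-0.31  0.23  2.33  0.67  0.38  0.26] TCP_st [-123.8    3.2  231.2] C_st [-89.7   3.4 172.5] zt_st [ 0.356  0.003 -0.934] yt_st [ 0.002 -1.    -0.002] F_st [ 0.3 -0.2 -0.3] w 0.568002584068049
side 661 rect ((27.94610595703125, 7.4466094970703125), (83.52437591552734, 101.27820587158203), 0.8873811364173889) z 74.3 tilt [-0.2 -0.7]
scene 720 rect ((29.923969268798828, 2.9106597900390625), (82.94458770751953, 99.25942993164062), 0.7153768539428711) z 74.2 tilt [ 0.1 -0.3]
```

View pics/end.png

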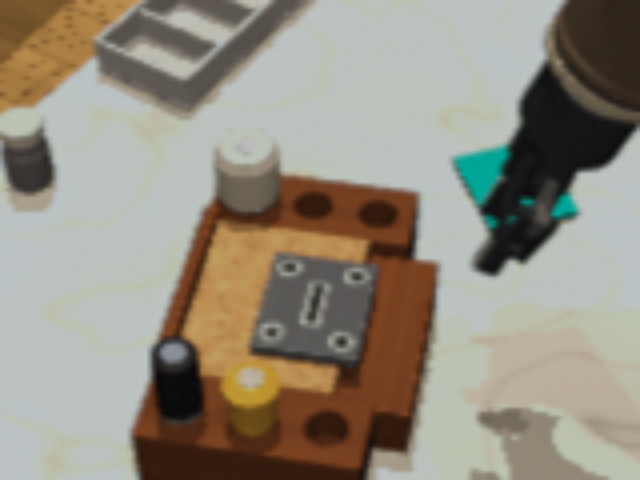

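The plate is flat with its recesses up and its centre about 29 mm beyond the step. The robot is well clear (end crop: plate at (315,305), fingers at (490,265) in mid-air).

```bash
python3 -c "
from rig import r
print(r.hand_in())"
```

```text
the job is handed in; nothing more can be done
None
```

The plate is flipped and lying flat on the cork bed with its bolt recesses up, and the job is handed in at about 19 s of the 48 allowed. I used only fingertip pushes. I slid the overhanging edge up to the step (about 4 N when it met it), then tipped it over the step along an arc (14°, 41°, about 62°, upright) until it fell onto the bed.

It first came to rest only about 17 mm beyond the step, close to the 12 mm limit, so I nudged it forward about 11 mm.

**Final checks:**
- **Position:** the plate's centre is 28 mm (side camera) or 30 mm (scene camera) beyond the step, and 3–7 mm off the middle of the bed.
- **Height and tilt:** the recess face is at 74 mm and tilted less than 1°.
- **Bystanders:** none looked moved. I judged this by eye, comparing the scene view from before the job with one taken just before the nudge, plus a final side view of the stand.
- **Robot:** it is clear of everything, with wrist force about zero.

The two cameras disagreed by about 2 mm in x and 4.5 mm in y, both well inside the limits. No check failed, and the hand-in gave no verdict.

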